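# Stand the toppled oil bottle in the pull-out tray and shut the tray

### The job

The yellow oil bottle has toppled over on the bench. Stand it upright on its base in the empty bay of the red pull-out tray, setting it down rather than dropping it, then push the tray fully home with the bottle still standing in it. Leave the other loose things on the bench where they are.

Things in the scene. Friction and masses are not known exactly. Their poses are not given: they have to be found in the camera images.
- bottle: Square yellow plastic bottle, blue labels, round black cap; 150 to 310 g. Body 48 x 48 mm, 82 mm tall; shoulder to 96 mm; cap 28 mm across, to 116 mm. Origin: centre of the base; own z base to cap, x and y square to the flat sides; centre of mass 50 mm up. Starts lying on a flat side left or right of the unit, axis 24 mm up, cap towards the robot's side (-x) within 52 degrees.
- unit_front (a point): Middle of the foot of the front opening of the red steel housing (fixed on the bench) that the tray slides in and out of. Own x points level from its front (robot side) to its back, y left, z up; the tray slides out along own -x. The housing is 200 mm deep from this point on, 256 mm wide, 180 mm high, open at front and back; underside of its top panel 168 mm above the bench.
- tray (a joint): How far the red tray is out, in m: 0 = fully home (tray front flush with the unit's front plane), grows as it comes out towards the robot, at most 0.18; starts at 0.14 to 0.17. About 2.5 N of friction; stays where it is left.
- tray_bay (a point): Point on the floor (black mat, 17 mm above the bench) of the tray's empty bay; moves with the tray; axes as unit_front. Clear floor: x -70 to +110 mm, y -74 to +74 mm from here; walls 25 mm above the floor. Left of the bay, in the tray, a fixed rack of blue T-handle keys (y +90 to +124 mm, 73 mm high). The unit's front plane is at x = (tray joint - 0.08 m); farther back is under its top.
- tray_handle (a point): Middle of the steel D-handle's cross bar on the front of the tray: bar 10 mm thick, 110 mm long along the unit's y, its axis 30 mm above the bench and 50 mm in front of the tray's front face; moves with the tray.
- tin: Bystander: flat round tin with blue lid, 75 mm across, 39 mm high; origin at the centre of its underside. It stands on the side of the unit where the bottle is not.
- spray: Bystander: white spray can with a broad blue band, 56 mm across, 190 mm high, standing; origin under its centre.
- fluid: Bystander: green bottle with black cap, 64 mm across, 160 mm high, standing; origin under its centre.
- screwdriver: Bystander: orange-handled screwdriver lying on the bench near the robot; origin under its middle.
- spanner: Bystander: steel spanner lying on the bench near the robot; origin under its middle.
- mug: Bystander: white mug, 76 mm across, 90 mm high, standing; origin under its centre.
- socket: Bystander: steel socket, 28 mm across, 38 mm high, standing; origin under its centre.
There are look-alikes about, which are no part of the job. What is shaped like the bottle but pink is not meant.

How it is judged:
By the outcome, as a careful person would: the job done as asked, in the order asked, and still so for the second after the job is handed in, with the robot touching nothing.
It also fails if it takes over 64 s, if anything falls off the work surface, if the arm or the gripper's body presses on something with over 40 N, if the wrist force passes 120 N, or if a joint passes its speed limit or range.

### The arm

A 6-joint arm with a two-finger parallel gripper is mounted at the origin on the work surface. World frame = base frame: x ahead of the robot, y to its left, z up, the work surface at z = 0. Lengths are in m, angles in rad, forces in N, time in s.
With the tool pointing down it reaches from about 0.25 to 0.725 m from the base axis. Payload 4 kg.
Tool frame: the origin (TCP) lies at the very end of the fingers, on their centre line; the grasp point (between the pads) lies 19 mm behind it; z points along the fingers, y is the line along which they close (so a half turn about z gives the same grasp; the last joint's range is limited). The gripper opens to 85 mm and grips with 20 to 120 N. Pads are 22 mm wide; open, the fingers measure 114 mm over their backs; the gripper's body (76 mm by 85 mm) begins 54 mm behind the grasp point. The pads swing forward as they close: fully open they stand 13 mm farther back than shut.
Start: joints at [-1.14, 0.241, 0.005, 1.335, 0, 1.571], TCP at [0.209, -0.454, 0.231] pointing down, gripper open.
Joint ranges: [-2.72, 2.72], [-1.05, 1.87], [-1.09, 1.28], [-1.99, 2.15], [-1.42, 1.44], [-3.14, 3.14]. Speed limits (rad/s): [2.79, 2.79, 3.14, 3.14, 3.14, 3.14].

### API

Orientations are given as a unit quaternion [w, x, y, z].
In Python, from plant import * gives the robot as it stands. The module is installed in compiled form; this text tells all that it offers.
- The arm moves only by the tool arm_command, never from a script. Its argument "targets" is a list of rows, each a list of 2 entries, a list of its own where there are three numbers: the shift along the tool's x, y, z in cm, then the turn, a rotation vector about the tool's x, y, z in rad. A call has 1 to 10 rows; each row is the pose to reach, as a shift and turn from the pose commanded when the call began, along the tool's axes at that moment; what a row does not reach only later rows make up. A row lasts 1/8 s, in which the tool goes at most 62.5 mm and 10.7 degrees, less where a joint would pass 70% of its speed; a pose out of reach is approached as far as the arm can. A call with a gripper value outside its range is refused whole. "claw" is the finger opening in cm, from 0 to 8.54, set as the call begins (left out, the last holds). The fingers move at their own pace and stop on an object; "force" is the grip in N (left out, the last holds). Time passes only in rows, so rows that repeat a pose let the fingers close. It gives the time, the measured TCP pose, the force, the opening and the grip force at its end, in the units of the state.
- get_state(): the state, without advancing time (a new reading comes with each control period).
- grab_frame(name): name is "scene" or "side" or "wrist"; returns a dict with "img" (480x640x3 uint8, red, green, blue), "fx", "fy", "cx", "cy" (pixels), "rvec" (rotation vector, rad) and "tvec" (3), from world to camera coordinates, as OpenCV has them. Camera axes: x right, y down, z forward; pixel columns grow to the right and rows downward; lengths in m; the calibration is good to about 2 mm. A picture is of the moment at which its call begins. There is no depth.
- hand_in(): hands the job in; it is judged then, once.
The state is a dict: "clock": time; "joint_positions": joint angles; "dq": joint speeds; "effort": joint torques, N m; "ee_pos": TCP position; "tool_rot": TCP orientation; "force": force on the tool from outside, world axes, zero at the start; "torque": the same for the moment, N m; "opening": finger opening in m; "grasp_force": force on a finger pad.
Only numpy, scipy, OpenCV 4.12 (cv2) and the standard library are available. Lean on these libraries where they do the work, as an engineer would, in place of code of your own. Each camera call takes 0.05 s, during which the arm holds its last target. There are 200 camera calls.

## Working session

There is one attempt and no reset: what is moved stays moved. The work goes in short steps, Python scripts to look and compute and a tool call to move; the robot and the scene stay as the last step left them, time stands still between calls to the robot, and variables do not carry over. Pictures are saved under pics/ and viewed, at most 10 in all, crops included, and the job is handed in when it is done.

Besides the shell and the picture viewer there is one more tool, called after ">>>" as a command line: name --argument value ..., lists and objects as JSON in quotes. arm_command: Moves the arm, as the interface text tells. Its arguments: {"type":"object","properties":{"targets":{"type":"array"},"claw":{"type":"number"},"force":{"type":"number"}},"required":["targets"]}

```bash
mkdir -p pics; cat > h.py <<'E'
from plant import *
import numpy as np, cv2, json
from scipy.spatial.transform import Rotation as R
def snap(n,f):
    g=grab_frame(n); cv2.imwrite(f'pics/{f}.png',g['img'][:,:,::-1]); np.save(f'pics/{f}.npy',g,allow_pickle=True); return g
def load(f): return np.load(f'pics/{f}.npy',allow_pickle=True).item()
def ray(g,uv):
    Rm=R.from_rotvec(np.ravel(g['rvec'])).as_matrix(); t=np.ravel(g['tvec'])
    d=Rm.T@np.array([(uv[0]-g['cx'])/g['fx'],(uv[1]-g['cy'])/g['fy'],1]); return -Rm.T@t,d/np.linalg.norm(d)
def atz(g,uv,z):
    o,d=ray(g,uv); return o+d*(z-o[2])/d[2]
def tri(*gp):
    A=np.zeros((3,3));b=np.zeros(3);rs=[ray(g,p) for g,p in gp]
    for o,d in rs: P=np.eye(3)-np.outer(d,d);A+=P;b+=P@o
    x=np.linalg.solve(A,b); return x,[np.linalg.norm((np.eye(3)-np.outer(d,d))@(x-o)) for o,d in rs]
def proj(g,X): return cv2.projectPoints(np.array(X,float).reshape(-1,3),np.array(g['rvec'],float).ravel(),np.array(g['tvec'],float).ravel(),np.array([[g['fx'],0,g['cx']],[0,g['fy'],g['cy']],[0,0,1]]),None)[0][:,0]
E
python3 - <<'E'
from h import *
for n in('scene','side','wrist'):
    g=snap(n,n+'0'); print(n,ray(g,(g['cx'],g['cy'])),g['fx'])
s=get_state(); print(s)
a=load('scene0')['img'];b=load('side0')['img']
E
```

```text
scene (array([0.50089914, 0.52842414, 1.03650798]), array([ 0.05234393, -0.4798361 , -0.87579531])) 439.7925693912164
side (array([0.15366068, 1.1825014 , 1.15091115]), array([ 0.22972546, -0.72348779, -0.65099281])) 539.9758300015759
wrist (array([ 0.28485291, -0.421019  ,  0.37424386]), array([-0.29893305, -0.13537853, -0.94462251])) 356.38960531007484
{'clock': 0.15, 'joint_positions': array([-1.13999962e+00,  2.41269822e-01,  4.02728167e-03,  1.33520531e+00,
        8.24534908e-06,  1.57080622e+00]), 'dq': array([-3.92335802e-04, -1.80686693e-03,  3.44183720e-03, -8.72307862e-05,
       -9.93008939e-04,  1.96458275e-03]), 'effort': array([-2.30081141e-04, -3.72634327e+01,  2.52638519e+01,  1.23763611e-02,
       -1.36657661e-05,  1.13130957e-05]), 'ee_pos': array([ 0.20859723, -0.45387509,  0.23060009]), 'tool_rot': array([-8.07559054e-04,  9.76892055e-01,  2.13731682e-01, -1.72471930e-04]), 'force': array([ 0.11142052, -0.83834921, -0.54335102]), 'torque': array([ 0.06642103,  0.00923954, -0.00367772]), 'grasp_force': 0.0, 'opening': 0.08547594368944197}
```

View pics/scene0.png

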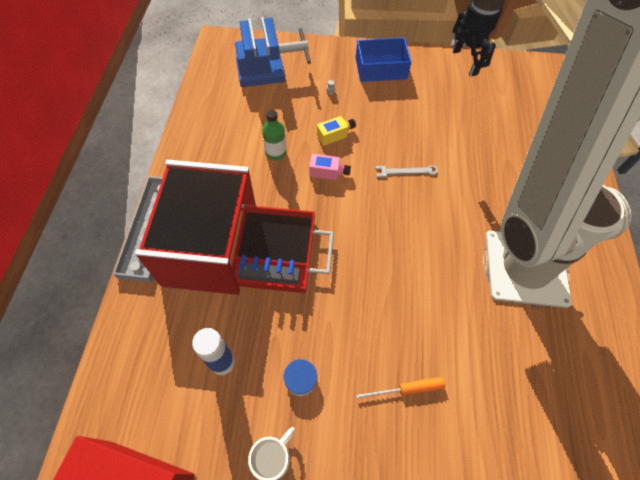

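View pics/side0.png

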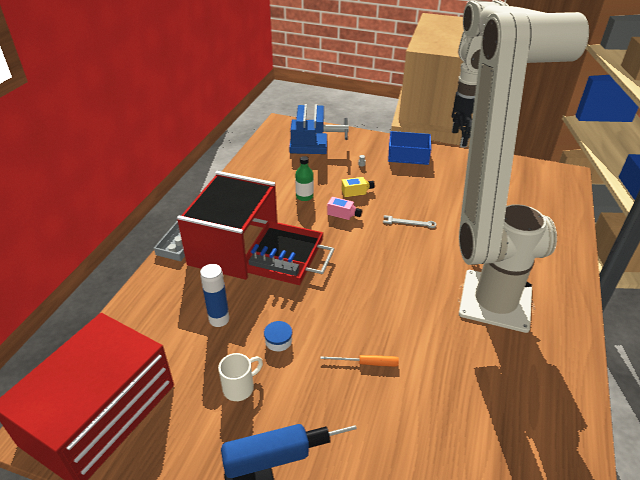

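Scene: the yellow bottle is at (335,130) with its cap at (351,124). The only look-alike is the pink bottle at (325,167); in the side view the two are at (356,186) and (342,208). The tray's bay is at (278,238) and its handle bar at (330,252). I choose the yellow one, and check it next in an enlarged crop.

```bash
python3 - <<'E'
from h import *
a=load('scene0')['img'];b=load('side0')['img']
def c(im,x,y,w,h,k): return cv2.resize(im[y:y+h,x:x+w],None,fx=k,fy=k,interpolation=cv2.INTER_CUBIC)
# each tile 400x300
t=np.vstack([np.hstack([c(a,305,105,66,50,6)[:300,:396],c(b,325,170,66,50,6)]),np.hstack([c(a,232,195,110,100,3.0*1.2)[:300,:396],c(b,240,220,110,83,3.6)[:300]])[:, :792]])
cv2.imwrite('pics/crop1.png',t[:,:,::-1]); print(t.shape)
E
```

```text
Traceback (most recent call last):
ValueError: all the input array dimensions except for the concatenation axis must match exactly, but along dimension 0, the array at index 0 has size 300 and the array at index 1 has size 299
```

```bash
python3 - <<'E'
from h import *
a=load('scene0')['img'];b=load('side0')['img']
def c(im,x,y,w,h,k): return cv2.resize(im[y:y+h,x:x+w],None,fx=k,fy=k,interpolation=cv2.INTER_CUBIC)
t=np.vstack([np.hstack([c(a,305,105,66,50,6),c(b,325,170,66,50,6)]),np.hstack([c(a,233,205,99,75,4),c(b,240,220,99,75,4)])])
cv2.imwrite('pics/crop1.png',t[:,:,::-1]); print(t.shape)
E
```

```text
(600, 792, 3)
```

View pics/crop1.png

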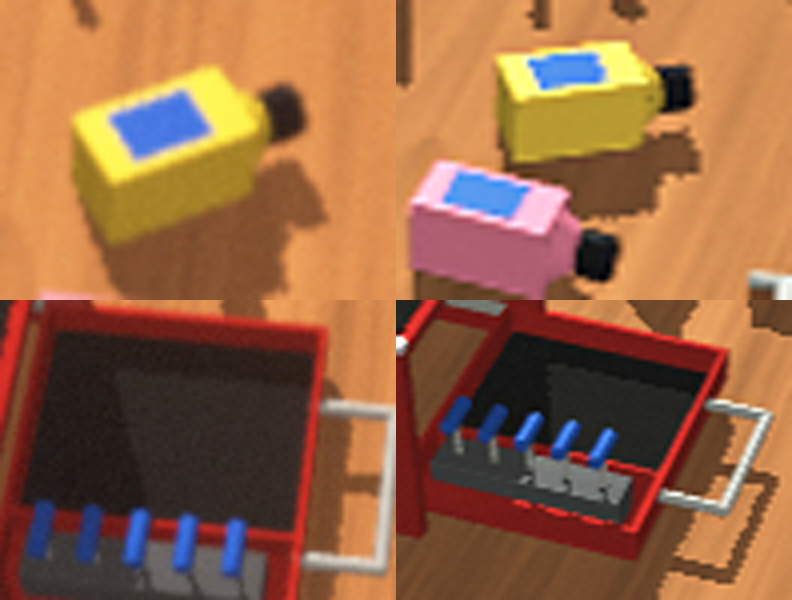

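```bash
python3 - <<'E'
from h import *
from scipy.optimize import least_squares
S=load('scene0');D=load('side0')
c=lambda x,y,ox,oy,k,X0=0,Y0=0:((x-X0+.5)/k+ox-.5,(y-Y0+.5)/k+oy-.5)
s=[c(*p,305,105,6) for p in[(73,120),(112,185),(258,130),(217,66),(108,246)]]
d=[c(*p,325,170,6,396) for p in[(496,56),(511,103),(655,90),(630,42),(516,162)]]
X=[]
for p,q in zip(s,d):
    x,e=tri((S,p),(D,q));X.append(x);print('bottle',x.round(4),np.round(e,4))
L=np.array([[24,0,48],[-24,0,48],[-24,82,48],[24,82,48],[-24,0,0]])/1000
# local: lateral (left when looking along axis?), axis, z
def W(p):
    a=np.array([np.cos(p[3]),np.sin(p[3])]); lat=np.array([a[1],-a[0]]) # right of axis
    return np.array([np.r_[p[:2]+a*l[1]+lat*l[0],l[2]+p[2]] for l in L])
f=lambda p:np.r_[(proj(S,W(p))-s).ravel(),(proj(D,W(p))-d).ravel()]
a=X[2]-X[1]
r=least_squares(f,[*X[0][:2],0,np.arctan2(a[1],a[0])]);print('fit',r.x.round(4),np.sqrt(np.mean(r.fun**2)).round(2),r.fun.round(1))
for n,p,q in[('hbar R',c(391,408,233,205,4,0,300),c(768,412,240,220,4,396,300)),('hbar L',c(385,564,233,205,4,0,300),c(727,508,240,220,4,396,300)),('unit FR top',(248,172),(275,182)),('unit FL top',(228,258),(242,237)),('tray frontR top',c(327,327,233,205,4,0,300),c(727,349,240,220,4,396,300))]:
    x,e=tri((S,p),(D,q));print(n,x.round(4),np.round(e,4))
E
```

```text
bottle [ 0.5838 -0.3795  0.0478] [0.0014 0.0014]
bottle [ 0.5617 -0.3422  0.0441] [0.0029 0.0029]
bottle [ 0.4911 -0.4027  0.0285] [0.0001 0.0001]
bottle [ 0.5152 -0.4333  0.0384] [0.0005 0.0005]
bottle [ 0.5603 -0.3453 -0.0024] [0.0001 0.0001]
fit [ 0.5712 -0.3744 -0.0197 -2.6385] 7.48 [  6.6  12.2  -6.1 -10.   -5.7  -8.5   7.7  13.3  -5.7  -9.4   4.5   9.5
  -0.8  -5.9  -3.   -5.8   4.4   9.7  -2.1  -5. ]
hbar R [ 0.509  -0.0356  0.0258] [0.0003 0.0003]
hbar L [0.5038 0.0778 0.0273] [0.0013 0.0013]
unit FR top [ 0.7128 -0.0748  0.2023] [0.0018 0.0018]
unit FL top [0.7354 0.1203 0.1323] [0.0023 0.0023]
tray frontR top [ 0.5578 -0.0838  0.0393] [0.0009 0.0009]
```

```bash
python3 - <<'E'
from h import *
from scipy.optimize import least_squares
S=load('scene0');D=load('side0')
c=lambda x,y,ox,oy,k,X0=0,Y0=0:((x-X0+.5)/k+ox-.5,(y-Y0+.5)/k+oy-.5)
s=[c(*p,305,105,6) for p in[(73,120),(112,185),(258,130),(217,66),(108,246)]]
d=[c(*p,325,170,6,396) for p in[(496,56),(511,103),(655,90),(630,42),(516,162)]]
L=np.array([[-24,0,48],[24,0,48],[24,82,48],[-24,82,48],[24,0,0]])/1000
def W(p):
    a=np.array([np.cos(p[3]),np.sin(p[3])]); lat=np.array([a[1],-a[0]])
    return np.array([np.r_[p[:2]+a*l[1]+lat*l[0],l[2]+p[2]] for l in L])
f=lambda p:np.r_[(proj(S,W(p))-s).ravel(),(proj(D,W(p))-d).ravel()]
r=least_squares(f,[.573,-.361,0,-2.44]);print('fit',r.x.round(4),np.sqrt(np.mean(r.fun**2)).round(2),r.fun.round(1))
print('pink top corners',[atz(D,c(*p,325,170,6,396),.048).round(3) for p in[(438,160),(567,188),(550,232),(412,208)]])
for z in(.0,.014,): print('fluid/spanner/socket',atz(S,(276,158),z),atz(S,(407,172),z),atz(S,(331,94),z))
E
```

```text
fit [ 0.5732 -0.3685 -0.0075 -2.6064] 0.51 [-0.7 -0.5 -0.4 -0.1  0.2  0.5 -0.1  0.2 -0.2  0.5  0.6 -0.   1.3 -0.3
 -0.5 -0.8  0.1 -0.2 -0.   0.7]
pink top corners [array([ 0.586, -0.266,  0.048]), array([ 0.508, -0.264,  0.048]), array([ 0.506, -0.221,  0.048]), array([ 0.586, -0.217,  0.048])]
fluid/spanner/socket [ 0.69281586 -0.2802143   0.        ] [ 0.30573486 -0.27372895  0.        ] [ 0.55457711 -0.56105079  0.        ]
fluid/spanner/socket [ 0.69022366 -0.26929211  0.014     ] [ 0.30837092 -0.26289436  0.014     ] [ 0.55385209 -0.54633537  0.014     ]
```

```bash
cat >> h.py <<'E'
def cur():
    s=get_state(); q=s['tool_rot']; return np.array(s['ee_pos']),R.from_quat([q[1],q[2],q[3],q[0]]),s
def rel(P,Rt):
    p,r,s=cur(); d=r.inv().apply(np.array(P)-p)*100; v=(r.inv()*Rt).as_rotvec()
    print('shift cm',d.round(2).tolist(),'rot',v.round(3).tolist(),'rows',max(np.linalg.norm(d)/6.25,np.degrees(np.linalg.norm(v))/10.7).round(1))
def graspR(yaw,th=np.pi/6):
    a=np.array([np.cos(yaw),np.sin(yaw),0]); z=-a*np.sin(th)-np.array([0,0,np.cos(th)]); y=-np.array([a[1],-a[0],0]); return R.from_matrix(np.c_[np.cross(y,z),y,z])
E
python3 - <<'E'
from h import *
Rg=graspR(-2.606); z=Rg.as_matrix()[:,2]; print(Rg.as_matrix().round(2))
g=np.array([.528,-.395,.028]); rel(g+z*(.019-.16),Rg)
E
```

```text
[[ 0.74  0.51  0.43]
 [ 0.44 -0.86  0.26]
 [ 0.5   0.   -0.87]]
shift cm [24.47, 8.74, 8.03] rot [0.026, 0.523, -0.103] rows 4.4
```

>>> arm_command --targets '[[[6,2.2,2],[0,0.13,-0.03]],[[12,4.4,4],[0.01,0.26,-0.05]],[[18,6.6,6],[0.02,0.39,-0.08]],[[24.5,8.7,8],[0.03,0.52,-0.1]],[[24.5,8.7,8],[0.03,0.52,-0.1]],[[24.5,8.7,8],[0.03,0.52,-0.1]]]' --claw 8.5 --force 45

```text
clock: 0.9
ee_pos: [0.4682, -0.4301, 0.1505]
tool_rot: [-0.07, 0.932, 0.255, 0.247]
force: [0.2, 0.2, -0.0]
opening: 0.0849
grasp_force: 0.0
```

```bash
python3 - <<'E'
from h import *
g=snap('wrist','wrist1'); p,r,s=cur(); print(p,r.as_matrix().round(2),s['joint_positions'].round(2),s['clock'])
E
```

```text
[ 0.46769526 -0.4307158   0.15162207] [[ 0.75  0.51  0.43]
 [ 0.44 -0.86  0.26]
 [ 0.5  -0.   -0.87]] [-0.98  0.52  0.11  1.13  0.52  1.63] 0.95
```

View pics/wrist1.png

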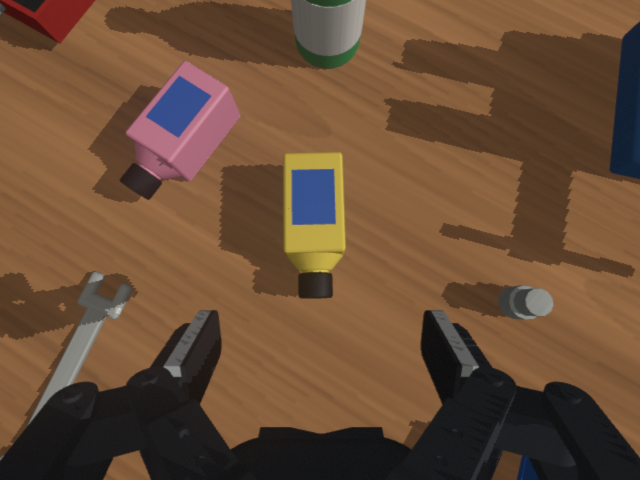

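Wrist view: the yellow bottle's top face has corners at (284,153), (342,153), (345,252) and (285,251), with the cap at (316,285) facing the hand. Pink is at (180,125), well clear of the fingers.

```bash
python3 - <<'E'
from h import *
from scipy.optimize import least_squares
S=load('scene0');D=load('side0');K=load('wrist1')
c=lambda x,y,ox,oy,k,X0=0,Y0=0:((x-X0+.5)/k+ox-.5,(y-Y0+.5)/k+oy-.5)
s=[c(*p,305,105,6) for p in[(73,120),(112,185),(258,130),(217,66),(108,246)]]
d=[c(*p,325,170,6,396) for p in[(496,56),(511,103),(655,90),(630,42),(516,162)]]
w=[(342,153),(284,153),(285,251),(345,252)]
L=np.array([[-24,0,48],[24,0,48],[24,82,48],[-24,82,48],[24,0,0]])/1000
def W(p):
    a=np.array([np.cos(p[3]),np.sin(p[3])]); lat=np.array([a[1],-a[0]])
    return np.array([np.r_[p[:2]+a*l[1]+lat*l[0],l[2]+p[2]] for l in L])
f=lambda p:np.r_[(proj(S,W(p))-s).ravel()*2,(proj(D,W(p))-d).ravel()*2,(proj(K,W(p)[:4])-w).ravel()]
r=least_squares(f,[.573,-.361,0,-2.6]);print('fit',r.x.round(4),r.fun.round(1))
fw=lambda p:(proj(K,W(p)[:4])-w).ravel()
q=least_squares(fw,r.x);print('wrist',q.x.round(4),q.fun.round(1))
fw=lambda p:(proj(K,W(np.r_[p[:2],0,p[2]])[:4])-w).ravel()
q=least_squares(fw,r.x[[0,1,3]]);print('wrist z0',q.x.round(4),q.fun.round(1))
print('2-view tri',[tri((S,a),(D,b),(K,e))[0].round(4) for a,b,e in zip(s,d,w)])
x=q.x;Rg=graspR(x[2]);z=Rg.as_matrix()[:,2]
g=np.r_[x[:2]+.052*np.array([np.cos(x[2]),np.sin(x[2])]),.028];print(g)
rel(g+z*(.019-.04),Rg);rel(g+z*.019,Rg)
E
```

```text
fit [ 0.5725 -0.3631 -0.0032 -2.5956] [-1.4 -0.2 -0.5  0.7  0.7  1.3 -0.1  0.7 -0.   1.8  0.7 -0.3  2.5 -1.
 -1.2 -2.1 -0.4 -0.9 -0.3  1.2  1.2 -0.7  0.4 -0.  -1.5  1.5  0.6 -0.2]
wrist [ 0.5734 -0.3621 -0.0071 -2.5912] [ 0.5 -0.3  0.4  0.7 -1.   0.8  0.2 -1.2]
wrist z0 [ 0.5717 -0.3633 -2.5911] [ 1.2 -1.6 -0.4 -0.7 -1.8  2.   1.   0. ]
2-view tri [array([ 0.5843, -0.3829,  0.0448]), array([ 0.5612, -0.3421,  0.044 ]), array([ 0.4901, -0.3862,  0.0427]), array([ 0.5144, -0.4263,  0.0443])]
[ 0.52740973 -0.39046078  0.028     ]
shift cm [0.1, -0.37, 12.2] rot [0.005, 0.004, -0.015] rows 2.0
shift cm [0.12, -0.39, 16.2] rot [0.005, 0.004, -0.015] rows 2.6
```

>>> arm_command --targets '[[[0.1,-0.4,5],[0,0,-0.015]],[[0.1,-0.4,9],[0,0,-0.015]],[[0.1,-0.4,12],[0,0,-0.015]],[[0.1,-0.4,14],[0,0,-0.015]],[[0.1,-0.4,15.5],[0,0,-0.015]],[[0.1,-0.4,16.2],[0,0,-0.015]],[[0.1,-0.4,16.2],[0,0,-0.015]]]'

```text
clock: 1.82
ee_pos: [0.5355, -0.3861, 0.0117]
tool_rot: [-0.067, 0.93, 0.261, 0.248]
force: [0.5, -0.1, -0.1]
opening: 0.0848
grasp_force: 0.0
```

>>> arm_command --targets '[[[0,0,0],[0,0,0]],[[0,0,0],[0,0,0]],[[0,0,0],[0,0,0]],[[0,0,0],[0,0,0]],[[0,0,0],[0,0,0]],[[0,0,0],[0,0,0]]]' --claw 3.5 --force 45

```text
clock: 2.58
ee_pos: [0.5355, -0.3863, 0.0121]
tool_rot: [-0.067, 0.93, 0.261, 0.249]
force: [-3.8, -0.6, 5.0]
opening: 0.0474
grasp_force: 48.2
```

>>> arm_command --targets '[[[0.5,0,-0.87],[0,0,0]],[[2,0,-3.5],[0,0,0]],[[4,0,-7],[0,0,0]],[[6,0,-10.4],[0,0,0]],[[8,0,-13.9],[0,0,0]],[[10,0,-17.3],[0,0,0]],[[11,0,-19],[0,0,0]],[[11,0,-19],[0,0,0]],[[11,0,-19],[0,0,0]]]'

```text
clock: 3.7
ee_pos: [0.5352, -0.3839, 0.229]
tool_rot: [-0.069, 0.93, 0.261, 0.247]
force: [0.8, -0.7, -3.2]
opening: 0.0476
grasp_force: 47.4
```

```bash
python3 - <<'E'
from h import *
S=load('scene0');D=load('side0')
p,r,s=cur(); print(p,s['joint_positions'].round(2),s['opening'],s['grasp_force'],s['force'])
def c(im,x,y,w,h,k): return cv2.resize(im[y:y+h,x:x+w],None,fx=k,fy=k,interpolation=cv2.INTER_CUBIC)
t=np.hstack([c(S['img'],228,160,112,140,3.5),c(D['img'],236,165,112,140,3.5)])
for i in range(0,112,10):
    for X0,ox in((0,228),(392,236)): cv2.putText(t,str(ox+i),(int(X0+i*3.5),8),0,.3,(255,255,255))
for j in range(0,140,10):
    for oy,X0 in((160,0),(165,392)): cv2.putText(t,str(oy+j),(X0,int(j*3.5)+4),0,.3,(255,255,255))
cv2.imwrite('pics/crop2.png',t[:,:,::-1]); print(t.shape)
E
```

```text
[ 0.53523552 -0.38385204  0.22897536] [-0.85  0.47  0.23  1.23  0.51  1.77] 0.047634104889535886 47.420931458473206 [ 0.81840056 -0.72042857 -3.24012041]
(490, 784, 3)
```

View pics/crop2.png

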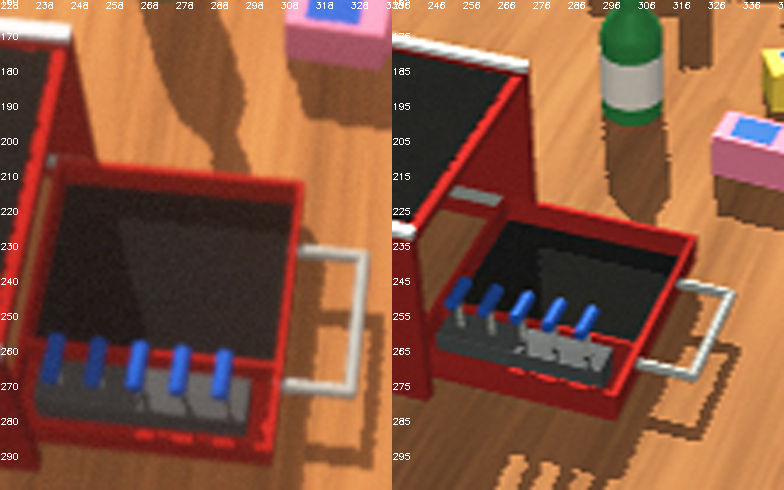

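Crop: handle corners are at tile scene (365,254)/(352,393) and side (734,293)/(695,374). The tray's front right rim corner is at (304,183) and (695,240). The housing's front right top corner is at (70,33) and (527,66).

```bash
python3 - <<'E'
from h import *
S=load('scene0');D=load('side0')
a=lambda x,y:((x+.5)/3.5+227.5,(y+.5)/3.5+159.5)
b=lambda x,y:((x-391.5)/3.5+235.5,(y+.5)/3.5+164.5)
for n,p,q in[('hR',a(365,254),b(734,293)),('hL',a(352,393),b(695,374)),('rimFR',a(304,183),b(695,240)),('rimFL',a(275,435),b(622,395)),('unitFR',a(70,33),b(527,66)),('unitFL',(228,258.5),b(414,232))]:
    x,e=tri((S,p),(D,q));z={'h':.03,'r':.042,'u':.18}[n[0]];print(n,x.round(3),np.round(e,4),'atz',atz(S,p,z).round(3),atz(D,q,z).round(3))
print('bay floor/divider edge scene z.042',atz(S,a(285,362),.042),'right inner rim',atz(S,a(293,197),.042),'floor FL',atz(S,a(281,361),.017))
E
```

```text
hR [ 0.505 -0.034  0.025] [0.0005 0.0005] atz [ 0.505 -0.032  0.03 ] [ 0.504 -0.029  0.03 ]
hL [0.504 0.083 0.032] [0. 0.] atz [0.504 0.082 0.03 ] [0.505 0.081 0.03 ]
rimFR [ 0.558 -0.086  0.032] [0.0017 0.0017] atz [ 0.556 -0.081  0.042] [ 0.556 -0.073  0.042]
rimFL [0.556 0.118 0.023] [0.0012 0.0012] atz [0.554 0.125 0.042] [0.55  0.136 0.042]
unitFR [ 0.723 -0.098  0.18 ] [0.0009 0.0009] atz [ 0.722 -0.098  0.18 ] [ 0.724 -0.097  0.18 ]
unitFL [0.724 0.14  0.174] [0.0014 0.0014] atz [0.721 0.142 0.18 ] [0.721 0.147 0.18 ]
bay floor/divider edge scene z.042 [0.55351835 0.06885931 0.042     ] right inner rim [ 0.56328989 -0.06778065  0.042     ] floor FL [0.55783005 0.0568461  0.017     ]
```

```bash
cat >> h.py <<'E'
c3,s3=np.cos(np.pi/6),.5
Rp=R.from_matrix(np.c_[[-s3,0,-c3],[0,1,0],[c3,0,-s3]])
E
python3 - <<'E'
from h import *
from scipy.spatial.transform import Slerp
p,r,s=cur(); rel([.643,0,.2],Rp)
# plan waypoints in tool axes
W=np.array([p,[.43,-.25,.28],[.45,-.08,.28],[.53,0,.25]])
v=(r.inv()*Rp).as_rotvec()
n=22
for k in range(1,n+1):
    f=k/n; u=f*3;i=min(int(u),2);P=W[i]+(W[i+1]-W[i])*(u-i)
    Rk=r*R.from_rotvec(v*f); m=Rk.as_matrix()
    # bottle axis and lowest points
    ax=m@np.array([-c3,0,-s3]); print(k,(r.inv().apply(P-p)*100).round(1).tolist(),(v*f).round(2).tolist(),'z',m[:,2].round(2),'cap dir',ax.round(2))
E
```

```text
shift cm [23.91, -27.18, 16.96] rot [-0.705, -0.534, -2.61] rows 14.8
1 [0.1, -2.3, -0.7] [-0.03, -0.02, -0.12] z [ 0.43  0.22 -0.88] cap dir [-0.81 -0.59  0.03]
2 [0.2, -4.6, -1.5] [-0.06, -0.05, -0.24] z [ 0.43  0.18 -0.89] cap dir [-0.75 -0.65  0.07]
3 [0.3, -6.9, -2.2] [-0.1, -0.07, -0.36] z [ 0.44  0.14 -0.89] cap dir [-0.7  -0.71  0.11]
4 [0.4, -9.2, -3.0] [-0.13, -0.1, -0.47] z [ 0.45  0.1  -0.89] cap dir [-0.63 -0.76  0.16]
5 [0.5, -11.5, -3.7] [-0.16, -0.12, -0.59] z [ 0.46  0.06 -0.88] cap dir [-0.57 -0.79  0.21]
6 [0.6, -13.8, -4.5] [-0.19, -0.15, -0.71] z [ 0.48  0.03 -0.88] cap dir [-0.51 -0.82  0.27]
7 [0.8, -16.1, -5.2] [-0.22, -0.17, -0.83] z [ 0.5  -0.   -0.87] cap dir [-0.44 -0.84  0.33]
8 [1.6, -18.1, -5.0] [-0.26, -0.19, -0.95] z [ 0.52 -0.03 -0.85] cap dir [-0.38 -0.84  0.39]
9 [2.9, -20.0, -4.3] [-0.29, -0.22, -1.07] z [ 0.55 -0.06 -0.83] cap dir [-0.32 -0.83  0.45]
10 [4.1, -21.8, -3.6] [-0.32, -0.24, -1.19] z [ 0.57 -0.08 -0.81] cap dir [-0.26 -0.82  0.52]
11 [5.4, -23.6, -2.8] [-0.35, -0.27, -1.3] z [ 0.6  -0.1  -0.79] cap dir [-0.2  -0.79  0.58]
12 [6.6, -25
[... 310 characters left out ...]
 z [ 0.72 -0.13 -0.69] cap dir [-0.02 -0.58  0.81]
16 [11.4, -30.9, 1.2] [-0.51, -0.39, -1.9] z [ 0.74 -0.13 -0.66] cap dir [ 0.   -0.51  0.86]
17 [12.5, -31.2, 2.3] [-0.54, -0.41, -2.02] z [ 0.77 -0.12 -0.63] cap dir [ 0.02 -0.43  0.9 ]
18 [13.6, -31.6, 3.4] [-0.58, -0.44, -2.14] z [ 0.79 -0.1  -0.6 ] cap dir [ 0.03 -0.35  0.94]
19 [14.7, -32.0, 4.5] [-0.61, -0.46, -2.25] z [ 0.82 -0.08 -0.57] cap dir [ 0.04 -0.26  0.96]
20 [15.8, -32.3, 5.6] [-0.64, -0.49, -2.37] z [ 0.84 -0.06 -0.55] cap dir [ 0.03 -0.18  0.98]
21 [16.9, -32.7, 6.7] [-0.67, -0.51, -2.49] z [ 0.85 -0.03 -0.52] cap dir [ 0.02 -0.09  1.  ]
22 [18.0, -33.1, 7.8] [-0.7, -0.53, -2.61] z [ 0.87 -0.   -0.5 ] cap dir [-0.  0.  1.]
```

>>> arm_command --targets '[[[0.1,-2.3,-0.7],[-0.03,-0.02,-0.12]],[[0.2,-4.6,-1.5],[-0.06,-0.05,-0.24]],[[0.3,-6.9,-2.2],[-0.1,-0.07,-0.36]],[[0.4,-9.2,-3.0],[-0.13,-0.1,-0.47]],[[0.5,-11.5,-3.7],[-0.16,-0.12,-0.59]],[[0.6,-13.8,-4.5],[-0.19,-0.15,-0.71]],[[0.8,-16.1,-5.2],[-0.22,-0.17,-0.83]],[[1.6,-18.1,-5.0],[-0.26,-0.19,-0.95]],[[2.9,-20.0,-4.3],[-0.29,-0.22,-1.07]],[[4.1,-21.8,-3.6],[-0.32,-0.24,-1.19]]]'

```text
clock: 4.95
ee_pos: [0.4362, -0.1873, 0.2792]
tool_rot: [0.251, 0.644, 0.701, 0.173]
force: [-0.5, -0.9, -2.0]
opening: 0.0475
grasp_force: 47.6
```

```bash
python3 - <<'E'
from h import *
p,r,s=cur(); print(p,s['joint_positions'].round(2),s['opening'],s['grasp_force'])
W=np.array([p,[.46,-.07,.28],[.54,0,.25]])
v=(r.inv()*Rp).as_rotvec(); n=9
for k in range(1,n+1):
    f=k/n; u=f*2;i=min(int(u),1);P=W[i]+(W[i+1]-W[i])*(u-i); print([(r.inv().apply(P-p)*100).round(1).tolist(),(v*f).round(2).tolist()])
E
```

```text
[ 0.43619008 -0.18729901  0.27920814] [-0.56 -0.25 -0.55  0.7   0.24  1.  ] 0.047472203542861774 47.6424765586853
[[2.6, 0.7, 0.1], [-0.04, -0.03, -0.16]]
[[5.1, 1.5, 0.2], [-0.08, -0.07, -0.32]]
[[7.7, 2.2, 0.2], [-0.13, -0.1, -0.47]]
[[10.2, 2.9, 0.3], [-0.17, -0.13, -0.63]]
[[12.3, 3.9, 1.1], [-0.21, -0.16, -0.79]]
[[13.8, 5.1, 2.5], [-0.25, -0.2, -0.95]]
[[15.4, 6.4, 3.9], [-0.3, -0.23, -1.1]]
[[16.9, 7.6, 5.4], [-0.34, -0.26, -1.26]]
[[18.5, 8.9, 6.8], [-0.38, -0.29, -1.42]]
```

>>> arm_command --targets '[[[2.6,0.7,0.1],[-0.04,-0.03,-0.16]],[[5.1,1.5,0.2],[-0.08,-0.07,-0.32]],[[7.7,2.2,0.2],[-0.13,-0.1,-0.47]],[[10.2,2.9,0.3],[-0.17,-0.13,-0.63]],[[12.3,3.9,1.1],[-0.21,-0.16,-0.79]],[[13.8,5.1,2.5],[-0.25,-0.2,-0.95]],[[15.4,6.4,3.9],[-0.3,-0.23,-1.1]],[[16.9,7.6,5.4],[-0.34,-0.26,-1.26]],[[18.5,8.9,6.8],[-0.38,-0.29,-1.42]],[[18.5,8.9,6.8],[-0.38,-0.29,-1.42]]]'

```text
clock: 6.2
ee_pos: [0.5401, -0.0012, 0.2482]
tool_rot: [0.497, 0.0, 0.868, 0.001]
force: [-0.4, -1.0, -2.8]
opening: 0.0473
grasp_force: 47.6
```

```bash
python3 - <<'E'
from h import *
p,r,s=cur(); print(p,r.as_matrix().round(3),s['joint_positions'].round(2),s['opening'],s['grasp_force'])
rel([.643,0,.18],Rp); rel([.643,0,.08],Rp)
a=snap('scene','scene2')['img'];b=snap('side','side2')['img']
t=np.hstack([cv2.resize(i,None,fx=3,fy=3,interpolation=cv2.INTER_CUBIC) for i in(a[150:330,225:355],b[150:330,235:365])])
cv2.imwrite('pics/crop3.png',t[:,:,::-1])
E
```

```text
[ 0.54013118 -0.00117412  0.24818104] [[-0.507 -0.001  0.862]
 [ 0.001  1.     0.001]
 [-0.862  0.001 -0.507]] [-0.01 -0.18 -0.97 -0.26  0.01 -0.  ] 0.047336119861483776 47.606043219566345
shift cm [0.67, 0.1, 12.32] rot [0.001, -0.008, -0.001] rows 2.0
shift cm [9.29, 0.09, 17.39] rot [0.001, -0.008, -0.001] rows 3.2
```

View pics/crop3.png

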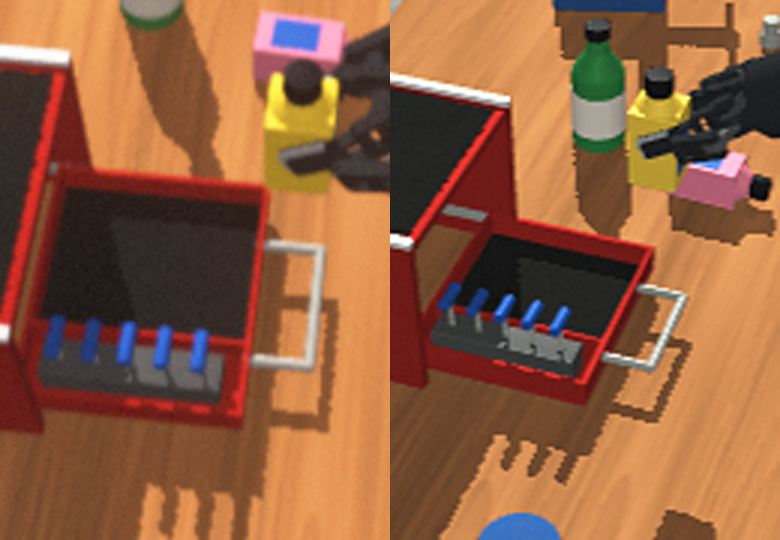

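The bottle is held upright, cap up (tile (300,80) and (658,82)), with its base above the bench in front of the bay.

>>> arm_command --targets '[[[0.2,0,3.5],[0,0,0]],[[0.4,0.1,7],[0,-0.004,0]],[[0.6,0.1,10.5],[0,-0.008,0]],[[0.7,0.1,12.3],[0,-0.008,0]],[[0.7,0.1,12.3],[0,-0.008,0]],[[3,0.1,13.6],[0,-0.008,0]],[[6,0.1,15.4],[0,-0.008,0]],[[8.5,0.1,16.9],[0,-0.008,0]],[[9.3,0.1,17.4],[0,-0.008,0]],[[9.3,0.1,17.4],[0,-0.008,0]]]'

```text
clock: 7.55
ee_pos: [0.6462, -0.0009, 0.0857]
tool_rot: [0.504, 0.0, 0.864, -0.0]
force: [-0.4, 0.1, -2.4]
opening: 0.0475
grasp_force: 47.7
```

```bash
python3 - <<'E'
from h import *
p,r,s=cur(); print(p,r.as_matrix().round(3),s['joint_positions'].round(2),s['opening'],s['force'])
rel([.643,0,.064],Rp); rel([.643,0,.054],Rp)
a=snap('scene','scene3')['img'];b=snap('side','side3')['img']
t=np.hstack([cv2.resize(i,None,fx=4,fy=4,interpolation=cv2.INTER_CUBIC) for i in(a[180:310,245:343],b[190:320,245:343])])
cv2.imwrite('pics/crop4.png',t[:,:,::-1])
E
```

```text
[ 0.6461949  -0.00088984  0.08572903] [[-0.493  0.001  0.87 ]
 [ 0.001  1.    -0.   ]
 [-0.87   0.    -0.493]] [-0.    0.5  -0.94 -0.93  0.   -0.  ] 0.047452377693363794 [-0.37219096  0.08062997 -2.39908312]
shift cm [2.05, 0.09, 0.79] rot [-0.0, 0.009, -0.001] rows 0.4
shift cm [2.92, 0.09, 1.28] rot [-0.0, 0.009, -0.001] rows 0.5
```

View pics/crop4.png

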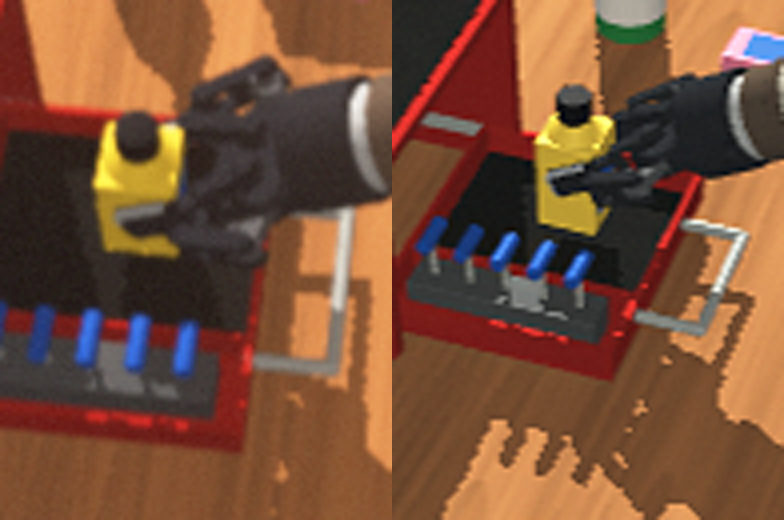

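Bottle hangs upright above the bay's floor, clear of the walls and keys (tile scene (140,190), side (573,170)). Lowering slowly with the force watched.

>>> arm_command --targets '[[[0.4,0.1,0.2],[0,0.008,0]],[[0.9,0.1,0.5],[0,0.008,0]],[[1.3,0.1,0.75],[0,0.008,0]],[[1.3,0.1,0.75],[0,0.008,0]],[[1.3,0.1,0.75],[0,0.008,0]]]'

```text
clock: 8.28
ee_pos: [0.6463, 0.0002, 0.0701]
tool_rot: [0.5, 0.0, 0.866, -0.0]
force: [0.0, 0.1, -2.4]
opening: 0.0476
grasp_force: 47.7
```

>>> arm_command --targets '[[[0.2,0,0.12],[0,0,0]],[[0.4,0,0.25],[0,0,0]],[[0.6,0,0.35],[0,0,0]],[[0.6,0,0.35],[0,0,0]],[[0.6,0,0.35],[0,0,0]]]'

```text
clock: 8.9
ee_pos: [0.6464, 0.0002, 0.0634]
tool_rot: [0.5, 0.0, 0.866, -0.0]
force: [-0.1, 0.1, -3.2]
opening: 0.0475
grasp_force: 47.7
```

>>> arm_command --targets '[[[0.1,0,0.06],[0,0,0]],[[0.17,0,0.1],[0,0,0]],[[0.17,0,0.1],[0,0,0]]]'

```text
clock: 9.28
ee_pos: [0.6472, 0.0002, 0.0629]
tool_rot: [0.502, 0.0, 0.865, -0.0]
force: [-2.6, -1.0, 2.9]
opening: 0.0474
grasp_force: 48.3
```

Contact (force went from −3.2 to +2.9 N). Release, then back straight out along the fingers.

>>> arm_command --targets '[[[0,0,0],[0,0,0]],[[0,0,0],[0,0,0]],[[0,0,0],[0,0,0]],[[0,0,0],[0,0,0]],[[0,0,0],[0,0,0]]]' --claw 7.2

```text
clock: 9.9
ee_pos: [0.6464, 0.0003, 0.0614]
tool_rot: [0.5, 0.0, 0.866, -0.0]
force: [-0.1, 0.6, -0.1]
opening: 0.0721
grasp_force: 0.0
```

>>> arm_command --targets '[[[0,0,-0.6],[0,0,0]],[[0,0,-1.8],[0,0,0]],[[0,0,-3.5],[0,0,0]],[[0,0,-5.5],[0,0,0]],[[0,0,-8],[0,0,0]],[[0,0,-11],[0,0,0]],[[0,0,-14],[0,0,0]],[[0,0,-14],[0,0,0]]]'

```text
clock: 10.9
ee_pos: [0.5542, 0.0003, 0.1515]
tool_rot: [0.489, 0.0, 0.872, -0.0]
force: [0.3, -0.5, -0.4]
opening: 0.072
grasp_force: 0.0
```

```bash
python3 - <<'E'
from h import *
p,r,s=cur(); print(p,r.as_matrix().round(2),s['joint_positions'].round(2),s['opening'],s['force'])
a=snap('scene','scene4')['img'];b=snap('side','side4')['img']
t=np.hstack([cv2.resize(i,None,fx=4,fy=4,interpolation=cv2.INTER_CUBIC) for i in(a[180:310,245:343],b[190:320,245:343])])
cv2.imwrite('pics/crop5.png',t[:,:,::-1])
E
```

```text
[5.54187543e-01 2.95723875e-04 1.51485745e-01] [[-0.52  0.    0.85]
 [ 0.    1.   -0.  ]
 [-0.85  0.   -0.52]] [ 0.    0.14 -1.09 -0.68 -0.    0.  ] 0.07196593950894645 [ 0.3159778  -0.5071576  -0.35967866]
```

View pics/crop5.png

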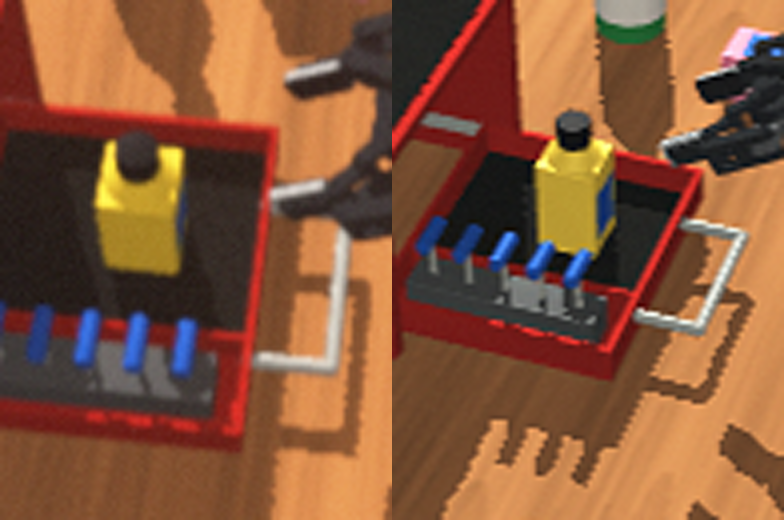

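The bottle stands square on the bay's floor (tile scene (140,215), side (574,190)), clear of the fingers. Next, turn the tool down in front of the handle.

```bash
cat >> h.py <<'E'
Rd=R.from_matrix(np.c_[[-1,0,0],[0,1,0],[0,0,-1.]])
E
python3 - <<'E'
from h import *
p,r,s=cur(); print(s['joint_positions'])
T=np.array([.455,.024,.13]);v=(r.inv()*Rd).as_rotvec();n=8
for k in range(1,n+1):
    f=k/n;P=p+(T-p)*f+[0,0,.03*np.sin(np.pi*f)]; print([(r.inv().apply(P-p)*100).round(1).tolist(),(v*f).round(2).tolist()])
E
```

```text
[ 1.20068456e-03  1.50550245e-01 -1.08790348e+00 -6.86053986e-01
 -1.20796234e-03  7.41305396e-04]
[[-0.1, 0.3, -1.5], [-0.0, 0.13, -0.0]]
[[-0.1, 0.6, -3.0], [-0.0, 0.25, -0.0]]
[[0.2, 0.9, -4.2], [-0.0, 0.38, -0.0]]
[[0.8, 1.2, -5.3], [-0.0, 0.51, -0.0]]
[[1.9, 1.5, -6.1], [-0.0, 0.64, -0.0]]
[[3.3, 1.8, -6.7], [-0.0, 0.76, -0.0]]
[[5.0, 2.1, -7.1], [-0.0, 0.89, -0.0]]
[[6.8, 2.4, -7.5], [-0.0, 1.02, -0.0]]
```

>>> arm_command --targets '[[[0,0,0],[0,0.15,0]],[[0,0.2,-0.3],[0,0.3,0]],[[0,0.5,-1.5],[0,0.45,0]],[[0.4,1,-3.5],[0,0.6,0]],[[1.5,1.5,-5.5],[0,0.75,0]],[[3,1.8,-6.5],[0,0.85,0]],[[5,2.1,-7.1],[0,0.95,0]],[[6.8,2.4,-7.5],[0,1.02,0]],[[6.8,2.4,-7.5],[0,1.02,0]]]' --claw 0

```text
clock: 12.12
ee_pos: [0.4532, 0.0243, 0.1258]
tool_rot: [-0.005, -0.0, 1.0, -0.0]
force: [0.3, 0.5, 0.3]
opening: 0.0006
grasp_force: 0.0
```

```bash
python3 - <<'E'
from h import *
p,r,s=cur(); print(p,r.as_matrix().round(2),s['joint_positions'].round(2),s['opening'],s['force'],s['clock'])
rel([.455,.024,.014],Rd)
E
```

```text
[0.45323405 0.02434087 0.12578187] [[-1.   -0.   -0.01]
 [-0.    1.   -0.  ]
 [ 0.01 -0.   -1.  ]] [ 0.05  0.24 -0.29  1.06  0.    0.05] 0.0005773265877358794 [0.32171141 0.46289704 0.34200063] 12.125
shift cm [-0.29, -0.03, 11.18] rot [-0.0, -0.011, 0.0] rows 1.8
```

>>> arm_command --targets '[[[0,0,4],[0,0,0]],[[0,0,8],[0,0,0]],[[0,0,10.5],[0,0,0]],[[0,0,11.1],[0,0,0]],[[-1,0,11.1],[0,0,0]],[[-2,0,11.1],[0,0,0]],[[-3,0,11.1],[0,0,0]],[[-3.5,0,11.1],[0,0,0]],[[-3.5,0,11.1],[0,0,0]]]'

```text
clock: 13.25
ee_pos: [0.4896, 0.0243, 0.0184]
tool_rot: [-0.002, 0.0, 1.0, 0.0]
force: [-0.8, 0.8, 0.1]
opening: 0.0004
grasp_force: 0.0
```

>>> arm_command --targets '[[[-0.2,0,0.1],[0,0,0]],[[-0.5,0,0.2],[0,0,0]],[[-0.9,0,0.2],[0,0,0]],[[-1.4,0,0.2],[0,0,0]],[[-2,0,0.2],[0,0,0]],[[-2.6,0,0.2],[0,0,0]],[[-3.2,0,0.2],[0,0,0]],[[-3.8,0,0.2],[0,0,0]],[[-4.2,0,0.2],[0,0,0]],[[-4.4,0,0.2],[0,0,0]]]'

```text
clock: 14.5
ee_pos: [0.5333, 0.0244, 0.016]
tool_rot: [-0.002, 0.0, 1.0, 0.0]
force: [-2.3, 0.8, -0.5]
opening: -0.0001
grasp_force: 1.3
```

```bash
python3 - <<'E'
from h import *
p,r,s=cur(); print(p,s['force'],s['torque'])
a=snap('scene','scene5')['img'];b=snap('side','side5')['img']
t=np.hstack([cv2.resize(i,None,fx=3.5,fy=3.5,interpolation=cv2.INTER_CUBIC) for i in(a[170:310,225:337],b[180:320,225:337])])
cv2.imwrite('pics/crop6.png',t[:,:,::-1])
E
```

```text
[0.5333492  0.02435649 0.01597459] [-2.32822569  0.82554708 -0.45985033] [0.30740651 0.51455374 0.04619886]
```

View pics/crop6.png

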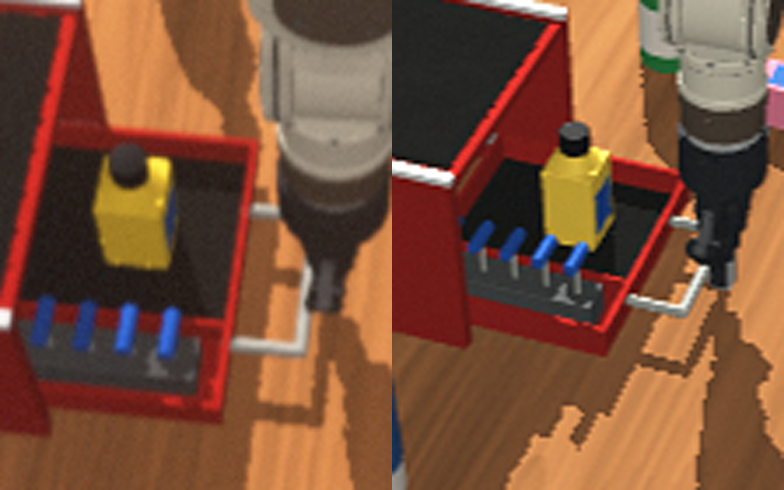

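The tray moves in and the bottle stays standing (tile scene (135,210), side (577,190)). Continue.

>>> arm_command --targets '[[[-0.2,0,0],[0,0,0]],[[-0.6,0,0],[0,0,0]],[[-1.2,0,0],[0,0,0]],[[-1.8,0,0],[0,0,0]],[[-2.4,0,0],[0,0,0]],[[-3,0,0],[0,0,0]],[[-3.6,0,0],[0,0,0]],[[-4.2,0,0],[0,0,0]],[[-4.8,0,0],[0,0,0]],[[-5.4,0,0],[0,0,0]]]'

```text
clock: 15.85
ee_pos: [0.5875, 0.0243, 0.0159]
tool_rot: [-0.002, 0.0, 1.0, 0.0]
force: [-3.5, 1.2, 1.2]
opening: -0.0003
grasp_force: 1.4
```

>>> arm_command --targets '[[[-0.6,0,0],[0,0,0]],[[-1.2,0,0],[0,0,0]],[[-1.8,0,0],[0,0,0]],[[-2.4,0,0],[0,0,0]],[[-3,0,0],[0,0,0]],[[-3.6,0,0],[0,0,0]],[[-4.2,0,0],[0,0,0]],[[-4.7,0,0],[0,0,0]],[[-5.1,0,0],[0,0,0]],[[-5.3,0,0],[0,0,0]]]'

```text
clock: 17.1
ee_pos: [0.6403, 0.0242, 0.0155]
tool_rot: [-0.002, 0.0, 1.0, -0.0]
force: [-3.2, 2.3, 1.1]
opening: -0.0
grasp_force: 1.3
```

Now creep until it meets the stop.

>>> arm_command --targets '[[[-0.2,0,0],[0,0,0]],[[-0.4,0,0],[0,0,0]],[[-0.6,0,0],[0,0,0]],[[-0.8,0,0],[0,0,0]],[[-1.0,0,0],[0,0,0]],[[-1.2,0,0],[0,0,0]],[[-1.3,0,0],[0,0,0]]]'

```text
clock: 17.98
ee_pos: [0.6532, 0.0243, 0.0156]
tool_rot: [-0.002, 0.0, 1.0, 0.0]
force: [-2.1, 1.8, 1.7]
opening: 0.0
grasp_force: 1.3
```

>>> arm_command --targets '[[[-0.1,0,0],[0,0,0]],[[-0.2,0,0],[0,0,0]],[[-0.3,0,0],[0,0,0]],[[-0.3,0,0],[0,0,0]]]'

```text
clock: 18.48
ee_pos: [0.6548, 0.0243, 0.0155]
tool_rot: [-0.003, 0.0, 1.0, 0.0]
force: [-6.3, 1.2, 3.1]
opening: 0.0001
grasp_force: 2.9
```

>>> arm_command --targets '[[[-0.1,0,0],[0,0,0]],[[-0.2,0,0],[0,0,0]],[[-0.2,0,0],[0,0,0]]]'

```text
clock: 18.85
ee_pos: [0.6549, 0.0243, 0.0155]
tool_rot: [-0.005, 0.0, 1.0, 0.0]
force: [-9.8, 1.0, 6.6]
opening: -0.0002
grasp_force: 5.3
```

The stop is met: no further travel, and the force rises to 9.8 N. Back off and check.

>>> arm_command --targets '[[[0.3,0,0],[0,0,0]],[[0.8,0,0],[0,0,0]],[[2,0,0],[0,0,0]],[[5,0,0],[0,0,0]],[[8,0,-1],[0,0,0]],[[11,0,-5],[0,0,0]],[[15,0,-10],[0,0,0]],[[20,0,-15],[0,0,0]],[[25,0,-18],[0,0,0]],[[25,0,-18],[0,0,0]]]'

```text
clock: 20.1
ee_pos: [0.4085, 0.024, 0.1997]
tool_rot: [0.002, 0.0, 1.0, -0.0]
force: [0.7, -0.2, -0.2]
opening: -0.0005
grasp_force: 0.0
```

```bash
python3 - <<'E'
from h import *
p,r,s=cur(); print(p,s['force'],s['clock'],s['joint_positions'].round(2))
S=snap('scene','scene6');D=snap('side','side6');a=S['img'];b=D['img']
t=np.hstack([cv2.resize(i,None,fx=2.6,fy=2.6,interpolation=cv2.INTER_CUBIC) for i in(a[90:320,140:290],b[140:370,160:310])])
cv2.imwrite('pics/crop7.png',t[:,:,::-1]);print(t.shape)
print(proj(S,[.672,.024,.03]),proj(D,[.672,.024,.03]))
E
```

```text
[0.40845034 0.02404602 0.19970228] [ 0.65685736 -0.21236703 -0.20187964] 20.1 [ 0.06  0.08 -0.28  1.21 -0.    0.06]
(598, 780, 3)
[[265.36950252 244.49372631]] [[277.09018765 247.27062172]]
```

View pics/crop7.png

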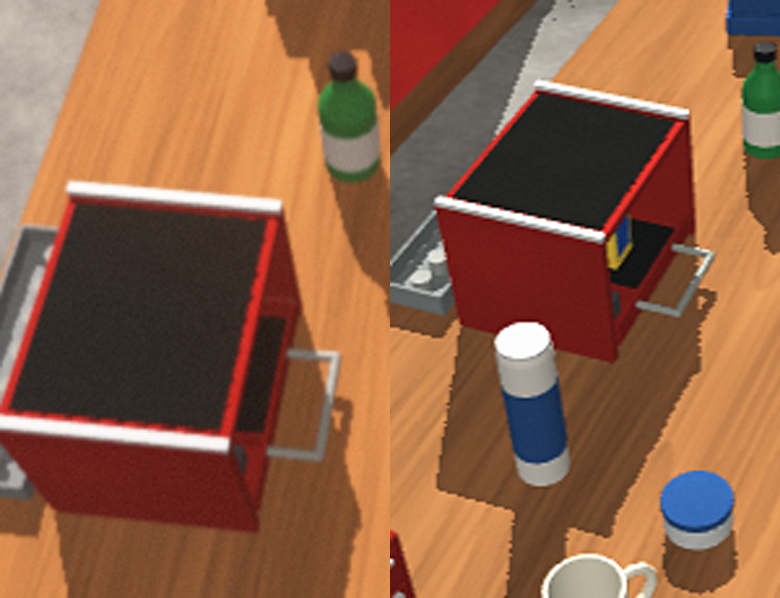

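The tray's front is flush with the housing, with the handle at tile scene (325,405) and side (697,283). The bottle's yellow corner with its blue label stands upright inside at side (620,243). As a last check, I compare this with the projection of an upright bottle, then hand in.

```bash
python3 - <<'E'
from h import *
D=load('side6');h=cv2.cvtColor(D['img'],cv2.COLOR_RGB2HSV)
m=cv2.inRange(h,(20,120,60),(35,255,255))[215:250,235:265];y,x=np.nonzero(m)
print('yellow px',x.min()+235,x.max()+235,y.min()+215,y.max()+215,m.sum()//255)
x0=.647-.0165-.004+.165
print('upright: near-left edge foot/top, near-right foot/top',proj(D,[[x0-.024,.024,.017],[x0-.024,.024,.099],[x0-.024,-.024,.017],[x0-.024,-.024,.099]]).round(1).tolist())
g=proj(D,[x0-.024,.024,.017])[0]
if m.sum()//255>15 and abs(y.max()+215-g[1])<5: print(hand_in())
E
```

```text
yellow px 244 253 224 243 64
upright: near-left edge foot/top, near-right foot/top [[249.3, 243.8], [247.3, 223.8], [255.4, 234.6], [253.7, 214.7]]
the job is handed in; nothing more can be done
None
```

The yellow bottle is standing upright in the bay of the red tray, the tray is pushed fully home, nothing else on the bench was touched, and the job was handed in at about 20 s.

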